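# Find the loaded calibration cassette by weight and seat it in the reader

## Task

Only one of the four identical cassettes on the mat holds its metal insert: find it by its weight, putting any empty one you lift back down where it lay. Lay the heavy one on the reader's loading shelf and push it in under the reader's head until it is firmly up against the stop, without driving the stop back, then let go of it. Leave the other things on the bench where they are.

Things in the scene. Friction and masses are not known exactly. Their poses are not given: they have to be found in the camera images.
- cassette_a_mid (a point): Centre (half-way up) of one of four outwardly identical closed cassettes: white plastic box 92 long (x) x 52 wide (y) x 26 mm high, symmetric end for end. It lies flat on the mat, this point 17 mm above the bench. Empty ones weigh about 0.10 kg; the one with the insert, at any of the four places, about 0.31 kg (each within 15 %).
- cassette_b_mid (a point): Centre (half-way up) of one of four outwardly identical closed cassettes: white plastic box 92 long (x) x 52 wide (y) x 26 mm high, symmetric end for end. It lies flat on the mat, this point 17 mm above the bench. Empty ones weigh about 0.10 kg; the one with the insert, at any of the four places, about 0.31 kg (each within 15 %).
- cassette_c_mid (a point): Centre (half-way up) of one of four outwardly identical closed cassettes: white plastic box 92 long (x) x 52 wide (y) x 26 mm high, symmetric end for end. It lies flat on the mat, this point 17 mm above the bench. Empty ones weigh about 0.10 kg; the one with the insert, at any of the four places, about 0.31 kg (each within 15 %).
- cassette_d_mid (a point): Centre (half-way up) of one of four outwardly identical closed cassettes: white plastic box 92 long (x) x 52 wide (y) x 26 mm high, symmetric end for end. It lies flat on the mat, this point 17 mm above the bench. Empty ones weigh about 0.10 kg; the one with the insert, at any of the four places, about 0.31 kg (each within 15 %).
- reader: Low bench reader, fixed; origin at the centre of its underside, x is the loading direction. Its white deck is 320 (x) x 180 (y) mm, its top 12 mm above the bench. A head bridges the deck from x = -10 to 80 mm, out to y = +-75 mm, top 70 mm above the bench; on it, at x above 35 mm, stands a pod up to 140 mm above the bench.
- mouth (a point): Middle of the mouth of the tunnel under the reader's head, at deck level; x leads into the tunnel. The tunnel is 58 mm wide, 34 mm high above the deck. Two flared guides 14 mm high stand before it, from 27 mm in front of this point, opening to about 85 mm.
- shelf (a point): Loading shelf: point on the open deck of the reader, on the tunnel's centre line 78 mm in front of its mouth; a cassette centred here with its length along x is clear of the guides. Deck is open to 70 mm in front of it.
- stop: Steel stop block in the tunnel, on a rod that sticks out behind the head. Origin: middle of the face that meets the cassette, at deck level; x is the loading direction. Face 44 mm wide, 4 to 22 mm above the deck. Set 50 to 72 mm inside the mouth, different each time, held only by friction: slips back at about 30 N. A cassette against it still sticks out 20 to 45 mm in front of the head.
- mat: Fixed black rubber mat 270 (x) x 250 (y) x 4 mm on which the cassettes lie; origin at the centre of its underside.
- reagent: Amber bottle 28 mm in diameter, 85 mm tall, standing among the cassettes on the mat; a bystander; origin at the centre of its underside.
- vial: Small glass vial 18 mm in diameter, 45 mm tall, standing near the side edge of the reader's loading shelf; a bystander; origin at the centre of its underside.
- pot: White pot 28 mm in diameter, 40 mm tall, between the two cassettes at the far side of the mat; a bystander; origin at the centre of its underside.
- wash: White wash bottle 56 mm in diameter, 160 mm tall, on the bench at the left side; a bystander; origin at the centre of its underside.
- tipbox: Yellow tip box 85 (x) x 120 (y) x 55 mm on the bench at the right side; a bystander; origin at the centre of its underside.
- film: Roll of clear film 44 mm in diameter, 144 mm long along y, on the bench near the robot; a bystander; origin at the centre of its underside.

How it is judged (in metres and radians):
On the way:
1. a cassette is pushed up against the stop (contact force over 1 N) (contact force between any of cassette_a, cassette_b, cassette_c, cassette_d and stop above 1 N), for 0.04 s.
At the end, for the whole second after the job is handed in: The heavy cassette (it bears on the reader with over 1.8 N, no empty one does) lies flat and still on the deck under the head, within 0.1 rad and 6 mm of the tunnel's line, its end within 3 mm of the stop; the three empty ones lie flat and still within 40 mm of their starts (((x of cassette_a_mid in the frame of stop between -0.049 and -0.043 m and y of cassette_a_mid in the frame of stop between -0.006 and 0.006 m and z of cassette_a_mid in the frame of stop below 0.018 m and angle between the x axis of cassette_a_mid and the x axis of stop, either way round below 0.1 rad and angle between cassette_a_mid's own z axis and vertical below 0.08 rad and linear speed of cassette_a below 0.01 m/s) or (distance of cassette_a_mid from where it was at the start of the episode below 0.04 m and angle between cassette_a_mid's own z axis and vertical below 0.1 rad and linear speed of cassette_a below 0.02 m/s)) and ((x of cassette_b_mid in the frame of stop between -0.049 and -0.043 m and y of cassette_b_mid in the frame of stop between -0.006 and 0.006 m and z of cassette_b_mid in the frame of stop below 0.018 m and angle between the x axis of cassette_b_mid and the x axis of stop, either way round below 0.1 rad and angle between cassette_b_mid's own z axis and vertical below 0.08 rad and linear speed of cassette_b below 0.01 m/s) or (distance of cassette_b_mid from where it was at the start of the episode below 0.04 m and angle between cassette_b_mid's own z axis and vertical below 0.1 rad and linear speed of cassette_b below 0.02 m/s)) and ((x of cassette_c_mid in the frame of stop between -0.049 and -0.043 m and y of cassette_c_mid in the frame of stop between -0.006 and 0.006 m and z of cassette_c_mid in the frame of stop below 0.018 m and angle between the x axis of cassette_c_mid and the x axis of stop, either way round below 0.1 rad and angle between cassette_c_mid's own z axis and vertical below 0.08 rad and linear speed of cassette_c below 0.01 m/s) or (distance of cassette_c_mid from where it was at the start of the episode below 0.04 m and angle between cassette_c_mid's own z axis and vertical below 0.1 rad and linear speed of cassette_c below 0.02 m/s)) and ((x of cassette_d_mid in the frame of stop between -0.049 and -0.043 m and y of cassette_d_mid in the frame of stop between -0.006 and 0.006 m and z of cassette_d_mid in the frame of stop below 0.018 m and angle between the x axis of cassette_d_mid and the x axis of stop, either way round below 0.1 rad and angle between cassette_d_mid's own z axis and vertical below 0.08 rad and linear speed of cassette_d below 0.01 m/s) or (distance of cassette_d_mid from where it was at the start of the episode below 0.04 m and angle between cassette_d_mid's own z axis and vertical below 0.1 rad and linear speed of cassette_d below 0.02 m/s)) and contact force between any of cassette_a, cassette_b, cassette_c, cassette_d and reader above 1.8 N); the robot touches nothing.
It fails at once if the stop is driven back more than 5 mm (distance of stop from where it was at the start of the episode above 0.005 m).
It fails at once if a bystander is shoved more than 30 mm or knocked over (distance of any of reagent, vial, pot, wash, tipbox, film from where it was at the start of the episode above 0.03 m or angle between any of reagent, vial, pot, wash, tipbox, film's own z axis and vertical above 0.5 rad).
It also fails if it takes over 72 s, if anything falls off the work surface, if the arm or the gripper's body presses on something with over 40 N, if the wrist force passes 120 N, or if a joint passes its speed limit or range.

## Robot

A 7-joint arm with a two-finger parallel gripper is mounted at the origin on the work surface. World frame = base frame: x ahead of the robot, y to its left, z up, the work surface at z = 0. Lengths are in mm, angles in rad, forces in N, time in s.
With the tool pointing down it reaches from about 400 to 875 mm from the base axis. Payload 4.4 kg.
Tool frame: the origin (TCP) lies between the finger pads; the fingertips stand ctrl.tip_reach ahead of it and the grasp point (between the pads) lies 8 mm behind it (ctrl.tip_reach is the distance from the TCP to the fingertips, in mm); z points along the fingers, y is the direction in which the jaws open and shut (so a half turn about z gives the same grasp; the last joint's range is limited). The gripper opens to 85 mm and grips with 20 to 120 N. Pads are 22 mm wide; open, the fingers measure 114 mm over their backs; the gripper's body (76 mm by 85 mm) begins 54 mm behind the grasp point. The pads swing forward as they close: fully open they stand 13 mm farther back than shut.
Start: joints at [1.043, 0.628, 0.038, 1.517, -0.027, 0.996, -0.02], TCP at [289.642, -581.915, 242.313] pointing down, gripper open.
Joint ranges: [-3.06, 3.06], [-0.37, 2.12], [-1.25, 1.32], [0.18, 2.47], [-1.1, 4.24], [0.23, 1.98], [-2.94, 2.94]. Speed limits (rad/s): [2.57, 2.57, 3.14, 3.14, 3.14, 3.14, 3.14].

## Interface

Orientations are given as [roll, pitch, yaw] about the fixed x, y, z axes, in that order (R = Rz(yaw) Ry(pitch) Rx(roll)).
In Python, from cell import status, viewer, order, ctrl gives the robot as it stands.
- The arm moves only by the tool play_rows, never from a script. Its argument "series" is a list of rows, each a list of 5 numbers: the shift along the tool's x, y, z in cm, then the turn about the tool's z in degrees, then the closure, from 0 (fully open) to 1 (shut). In form: [[x, y, z, yaw, gripper], ...]. A call has 1 to 8 rows; each row is the pose to reach, as a shift and turn from the pose commanded when the call began, along the tool's axes at that moment; what a row does not reach only later rows make up. A row lasts 1/10 s, in which the tool goes at most 50 mm and 8.59 degrees, less where a joint would pass 70% of its speed; a pose out of reach is approached as far as the arm can. A call with a gripper value outside its range is refused whole. The fingers move at their own pace and stop on an object; the grip force is fixed at half the most. Time passes only in rows, so rows that repeat a pose let the fingers close. It gives the time, the measured TCP pose, the force and the opening at its end, in the units of the state.
- status.read_state(): the state, without advancing time (a new reading comes with each control period).
- viewer.get_image(name): name is "scene" or "side" or "wrist"; returns a dict with "img" (400x640x3 uint8, red, green, blue), "vfov" (degrees; the focal length in pixels is half the picture's height over the tangent of half this angle, whatever the lens; pixels are square), "cx", "cy" (the principal point, pixels), "rvec" (rotation vector, rad) and "tvec" (3), from world to camera coordinates, as OpenCV has them; the wrist camera has in their place "tool_from_camera" (4x4, takes a point from camera to tool coordinates, whose origin is the TCP and whose axes are the flange's). Camera axes: x right, y down, z forward; pixel columns grow to the right and rows downward; lengths in mm; the calibration is good to about 2 mm. The wrist camera is an equidistant fisheye: a pixel r from the principal point sees the ray r / f radians off the axis. A picture is of the moment at which its call begins: read the wrist's pose just before it. There is no depth.
- order.finish_job(): hands the job in, once; it reports no verdict.
The state is a dict: "clock": time; "qpos": joint angles; "qd": joint speeds; "tau": joint torques, N m; "eef_pos": TCP position; "tool_rot": TCP orientation; "force": force on the tool from outside, world axes, zero at the start; "torque": the same for the moment, N m; "width": finger opening in mm.
Only numpy, scipy, OpenCV 4.12 (cv2) and the standard library are available. Lean on these libraries where they do the work, as an engineer would, in place of code of your own. Each camera call takes 0.05 s, during which the arm holds its last target. There are 200 camera calls.

## Working session

There is one attempt and no reset: what is moved stays moved. The work goes in short steps, Python scripts to look and compute and a tool call to move; the robot and the scene stay as the last step left them, time stands still between calls to the robot, and variables do not carry over. Pictures are saved under pics/ and viewed, about 8 in all and at most 12, crops included, and the job is handed in when it is done.

Besides the shell and the picture viewer there is one more tool, called after "Request:" by a JSON object that holds its "op" and its "data", one argument or row to a line. play_rows: Moves the arm, as the interface text tells. Its arguments: {"type":"object","properties":{"series":{"type":"array","items":{"type":"array","items":{"type":"number"}}}},"required":["series"]}

```bash
mkdir -p pics; ls; python3 - <<'E'
from cell import status, viewer, order, ctrl
import cv2
print(status.read_state()); print(ctrl.tip_reach, [a for a in dir(ctrl) if a[0]!='_'])
for n in ("scene","side"):
    v=viewer.get_image(n); cv2.imwrite(f"pics/{n}0.png",v["img"][:,:,::-1]); print({k:v[k] for k in v if k!="img"})
v=viewer.get_image("wrist"); cv2.imwrite("pics/wrist0.png",v["img"][:,:,::-1]); print({k:v[k] for k in v if k!="img"})
E
```

```text
pics
{'clock': 0.0, 'qpos': array([ 1.04321882,  0.62932254,  0.03842734,  1.51839307, -0.02701003,
        0.99627557, -0.02002003]), 'qd': array([ 0.0007894 ,  0.00034748, -0.00138252,  0.00187612,  0.00029676,
       -0.00125903,  0.0004547 ]), 'tau': array([-9.00336345e-04, -5.63389564e+01,  1.22615721e+00, -1.93439984e+01,
        1.10082712e-02,  1.04293157e-02,  3.88849113e-07]), 'eef_pos': array([ 289.36595669, -581.35764626,  241.39606143]), 'tool_rot': array([-3.13971154e+00,  7.05861115e-06,  4.61763276e-01]), 'force': array([-0.82324903, -1.06032776,  0.24167996]), 'torque': array([-0.01040538,  0.01351262,  0.01719947]), 'width': 85.10897552728531}
11.0 ['MotionError', 'tip_reach']
{'vfov': 52.0774052429538, 'cx': 313.3939897975944, 'cy': 198.63892609782508, 'rvec': array([ 1.6023877 ,  1.59538848, -0.88716793]), 'tvec': array([-1.12425442e+00, -1.99270116e+02,  1.57321226e+03])}
{'vfov': 54.38268358148743, 'cx': 317.8233526149866, 'cy': 197.35886409896565, 'rvec': array([ 0.80132777, -2.66856852,  0.96742298]), 'tvec': array([387.74322319, 248.46443998, 958.25179112])}
{'vfov': 65.70646984690485, 'cx': 317.76284615118277, 'cy': 200.7976814049879, 'tool_from_camera': array([[ 3.40323017e-04, -9.44766975e-01, -3.27742654e-01,
         8.33101189e+01],
       [ 9.99999751e-01,  5.24380556e-04, -4.73220367e-04,
         9.76874128e-01],
       [ 6.18944850e-04, -3.27742411e-01,  9.44766918e-01,
        -1.31580946e+02],
       [ 0.00000000e+00,  0.00000000e+00,  0.00000000e+00,
         1.00000000e+00]])}
```

View pics/scene0.png

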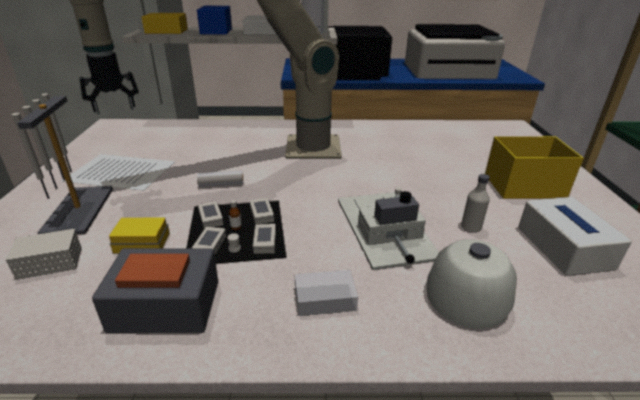

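View pics/side0.png

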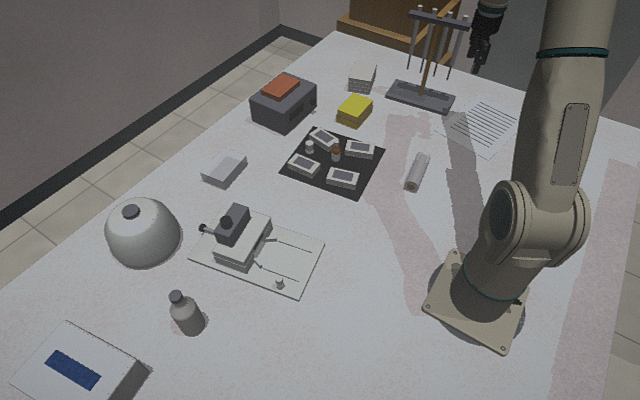

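```bash
cat > h.py <<'E'
import numpy as np, cv2
from scipy.spatial.transform import Rotation as R
from cell import status, viewer, order, ctrl
def shot(n, save=None):
    s=status.read_state(); v=viewer.get_image(n); v['s']=s; v['n']=n
    if save: cv2.imwrite(f"pics/{save}.png",v["img"][:,:,::-1])
    f=200/np.tan(np.radians(v['vfov'])/2); v['f']=f
    if n=='wrist':
        T=np.array(v['tool_from_camera']); Rt=R.from_euler('xyz',s['tool_rot']).as_matrix()
        v['Rwc']=Rt@T[:3,:3]; v['o']=Rt@T[:3,3]+s['eef_pos']
    else:
        Rc=R.from_rotvec(v['rvec']).as_matrix(); v['Rwc']=Rc.T; v['o']=-Rc.T@v['tvec']
    return v
def cast(v,px,z):
    px=np.atleast_2d(np.array(px,float)); d=(px-[v['cx'],v['cy']])/v['f']
    if v['n']=='wrist':
        r=np.linalg.norm(d,axis=1,keepdims=True)+1e-12; c=np.hstack([np.sin(r)*d/r,np.cos(r)])
    else: c=np.hstack([d,np.ones((len(d),1))])
    w=c@v['Rwc'].T
    return v['o']+w*((z-v['o'][2])/w[:,2:])
def proj(v,p):
    c=(np.atleast_2d(p)-v['o'])@v['Rwc']
    if v['n']=='wrist':
        rr=np.hypot(c[:,0],c[:,1])[:,None]; return c[:,:2]/rr*np.arctan2(rr,c[:,2:])*v['f']+[v['cx'],v['cy']]
    return c[:,:2]/c[:,2:]*v['f']+[v['cx'],v['cy']]
E
python3 - <<'E'
from h import *
np.set_printoptions(precision=1,suppress=True)
v=shot("side")
P=lambda n,px,z:print(n,cast(v,px,z)[:,:2].tolist())
P("mat",[(315,128),(385,148),(363,198),(279,168)],4)
P("cassettes",[(323,138),(361,149),(304,165),(343,178)],30)
P("reagent/pot",[(336,151),(309,146)],40)
P("deck",[(228,209),(325,255),(299,297),(189,258)],12)
P("head front top L,R",[(271,221),(243,252)],60)
P("guides ends",[(312,250),(296,285)],26)
P("vial",[(280,285)],30)
g=cv2.resize(v['img'][190:310,170:350],None,fx=4,fy=4,interpolation=cv2.INTER_CUBIC); cv2.imwrite('pics/r.png',g[:,:,::-1])
v=shot("scene")
P("sc cassettes",[(211,214),(262,210),(210,238),(264,237)],30)
E
```

```text
mat [[680.6943348875384, -311.02948019812595], [430.2950913586872, -355.2859075977093], [385.86127293025294, -125.22671859142986], [668.4567902413385, -86.33636648024128]]
cassettes [[613.5441432391482, -257.9025810606855], [482.8422031587449, -281.2820109893256], [594.8921878555193, -120.41070264483892], [465.82915373708397, -140.31017248434273]]
reagent/pot [[539.8850217351709, -219.55029422841642], [624.1808777876271, -191.3846939275719]]
deck [[686.7195340843834, 131.3759205573067], [371.59064699706283, 106.51105213884972], [360.45628317202875, 240.87947056958495], [662.2881242133715, 309.64947055839036]]
head front top L,R [[532.3511197604377, 122.6924278967274], [531.7518265941218, 237.1395960662926]]
guides ends [[403.62017386556255, 119.82090365476654], [380.4441280752797, 224.3801798540391]]
vial [[411.5664447494416, 247.40285328886654]]
sc cassettes [[511.45048272275403, -282.88640557171385], [491.20765237967544, -145.69365604204893], [619.9637428390329, -263.1467500445357], [615.7473702708968, -128.3189576045118]]
```

View pics/r.png

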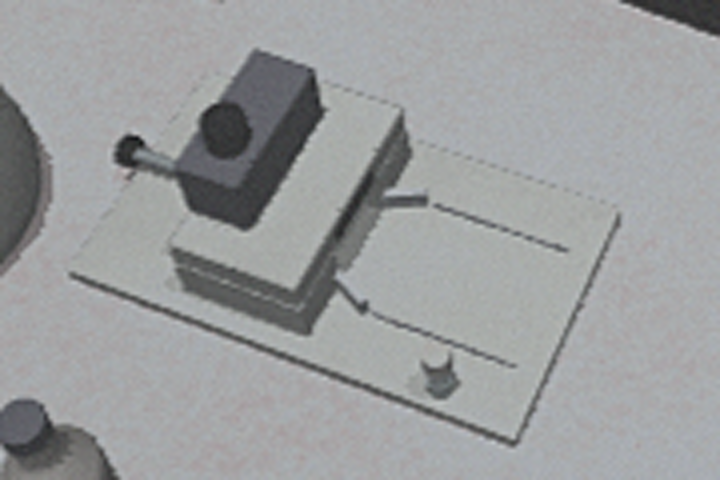

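```bash
cat >> h.py <<'E'
def delta(target, yaw=None):
    "world target TCP (mm), yaw rad -> row cm,deg from current measured pose"
    s=status.read_state(); Rt=R.from_euler('xyz',s['tool_rot']).as_matrix()
    d=Rt.T@(np.array(target)-s['eef_pos'])/10
    t=0 if yaw is None else -np.degrees(yaw-s['tool_rot'][2])
    print('pos',s['eef_pos'].round(1),s['tool_rot'].round(4),'delta',d.round(2),'turn',round(t,2),'F',s['force'].round(2),'w',round(s['width'],1),'t',s['clock'])
E
python3 - <<'E'
from h import *
v=shot("scene")
print(cast(v,[(108,190),(75,185),(75,233),(42,228)],0).round()); print(cast(v,[(67,97),(20,130)],250).round())
delta((570,-200,290),0)
E
```

```text
[[ 331. -646.    0.]
 [ 300. -764.    0.]
 [ 558. -639.    0.]
 [ 535. -739.    0.]]
[[ 184. -771.  250.]
 [ 455. -754.  250.]]
pos [ 289.6 -581.7  242. ] [-3.141  -0.      0.4618] delta [ 42.11 -21.69  -4.79] turn 26.46 F [-0.77  0.06  0.16] w 85.0 t 0.3
```

Request:
{"op": "play_rows", "data": {
  "series": [
    [4,-2,-2,4,0.3],
    [8,-4,-4,8,0.3],
    [12.5,-6.5,-4.8,12,0.3],
    [17,-8.5,-4.8,16,0.3],
    [21.5,-11,-4.8,20,0.3],
    [26,-13,-4.8,24,0.3],
    [30,-15.5,-4.8,26.5,0.3],
    [34.5,-17.8,-4.8,26.5,0.3]
  ]
}}

```text
clock: 1.1
eef_pos: [519.5, -267.4, 290.5]
tool_rot: [3.141, 0.0, -0.002]
force: [0.6, -0.6, -0.1]
width: 60.1
```

```bash
python3 - <<'E'
from h import *
delta((570,-200,290),0)
E
```

```text
pos [ 519.5 -267.4  290.5] [ 3.1414e+00  1.0000e-04 -1.8000e-03] delta [ 5.04 -6.75  0.05] turn -0.1 F [ 0.57 -0.58 -0.1 ] w 60.1 t 1.1
```

Request:
{"op": "play_rows", "data": {
  "series": [
    [2.5,-3.4,0,0,0.15],
    [5,-6.7,0,0,0.15],
    [5,-6.7,0,0,0.15],
    [5,-6.7,0,0,0.15]
  ]
}}

```text
clock: 1.5
eef_pos: [569.3, -201.1, 290.0]
tool_rot: [-3.142, 0.0, 0.002]
force: [-0.8, -1.3, -0.1]
width: 73.1
```

```bash
python3 - <<'E'
from h import *
v=shot("wrist","w1"); print(v['s']['eef_pos'],v['s']['width'],v['s']['force'])
E
```

```text
[ 569.3434865  -201.13685045  290.03932294] 73.07951985884871 [-0.76189052 -1.28808075 -0.13140585]
```

View pics/w1.png

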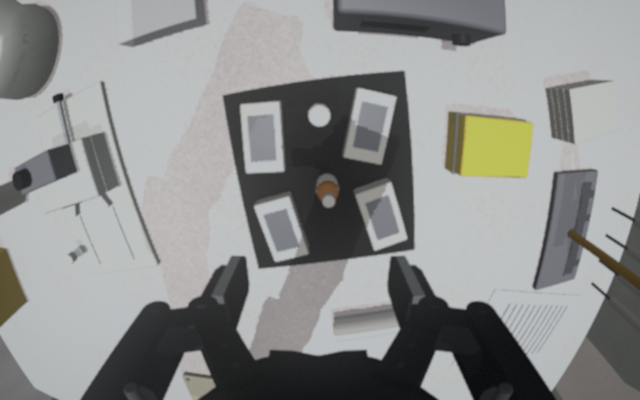

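```bash
cat >> h.py <<'E'
def cass(v, roi, z=30, thr=140, verbose=1):
    "bright-topped boxes in roi (x0,y0,x1,y1): outline rect at plane z -> centre, yaw(long axis), size; and label centre"
    g=cv2.cvtColor(v['img'],cv2.COLOR_RGB2GRAY); x0,y0,x1,y1=roi
    m=np.zeros_like(g); m[y0:y1,x0:x1]=(g[y0:y1,x0:x1]>thr)*255
    out=[]
    cs,h=cv2.findContours(m,cv2.RETR_CCOMP,cv2.CHAIN_APPROX_NONE)
    for i,c in enumerate(cs):
        if h[0][i][3]>=0 or cv2.contourArea(c)<600: continue
        w=cast(v,c[:,0,:],z)[:,:2].astype(np.float32); r=cv2.minAreaRect(w); b=cv2.boxPoints(r)
        e=b[1]-b[0] if np.linalg.norm(b[1]-b[0])>np.linalg.norm(b[2]-b[1]) else b[2]-b[1]
        ya=np.arctan2(e[1],e[0]); ya=(ya+np.pi/2)%np.pi-np.pi/2
        ch=[j for j in range(len(cs)) if h[0][j][3]==i]
        lab=None
        if ch:
            j=max(ch,key=lambda j:cv2.contourArea(cs[j])); lw=cv2.minAreaRect(cast(v,cs[j][:,0,:],z)[:,:2].astype(np.float32)); lab=np.round(lw[0],1),np.round(lw[1],1)
        out.append((np.array(r[0]),ya))
        if verbose: print('rect',np.round(r[0],1),np.round(r[1],1),'yaw',round(ya,3),'label',lab)
    return out
E
python3 - <<'E'
from h import *
v=shot("wrist")
g=cv2.cvtColor(v['img'],cv2.COLOR_RGB2GRAY)
print(g[137,235:295].tolist()); print(g[100:180,263].tolist()); print(g[228,250:310].tolist())
for r in [(234,92,292,180),(338,80,402,170),(250,190,310,264),(350,175,408,248)]: 
  for t in (130,150): cass(v,r,thr=t)
print('pot',cast(v,(319,115),40),'bottle top',cast(v,(328,202),85))
E
```

```text
[61, 61, 61, 60, 71, 110, 157, 182, 190, 190, 190, 184, 166, 149, 143, 143, 142, 143, 142, 143, 144, 142, 143, 144, 143, 143, 143, 144, 144, 143, 144, 144, 144, 145, 143, 144, 144, 148, 163, 182, 191, 191, 191, 188, 172, 134, 95, 74, 60, 54, 51, 53, 52, 52, 51, 50, 52, 51, 49, 52]
[71, 118, 165, 186, 190, 191, 191, 191, 191, 191, 192, 191, 191, 184, 164, 145, 139, 137, 137, 140, 144, 146, 146, 145, 146, 145, 145, 144, 145, 146, 144, 145, 145, 145, 144, 144, 143, 144, 144, 143, 143, 143, 143, 143, 142, 143, 143, 141, 142, 141, 141, 141, 141, 141, 140, 141, 140, 140, 141, 151, 172, 187, 191, 192, 191, 191, 192, 192, 192, 192, 186, 163, 123, 79, 59, 57, 57, 58, 58, 57]
[62, 62, 61, 62, 61, 60, 61, 60, 62, 80, 121, 163, 185, 192, 192, 189, 178, 157, 136, 129, 128, 128, 128, 128, 128, 128, 128, 128, 128, 127, 128, 128, 127, 128, 128, 128, 128, 128, 129, 128, 132, 148, 170, 186, 191, 191, 190, 182, 160, 122, 92, 78, 62, 49, 45, 44, 44, 44, 44, 43]
rect [ 602.5 -130.4] [92.  52.3] yaw 0.037 label None
rect [ 602.4 -130.4] [91.3 51.1] yaw 0.039 label (array([ 602.6, -130.3]), array([60.5, 34.7]))
rect [ 618.  -268.1] [52.2 90.6] yaw -0.182 label (array([ 601.7, -265.6]), array([37.3, 32.3]))
rect [ 635.4 -271.4] [51.2 54.1] yaw -0.182 label None
rect [ 473.3 -151.5] [92.7 52.3] yaw 0.279 label (array([ 471.8, -151.4]), array([57.1, 32.8]))
rect [ 473.4 -151.3] [91.1 50.8] yaw 0.276 label None
rect [ 492.4 -292.3] [91.  52.1] yaw 0.356 label (array([ 493.3, -290.6]), array([61.4, 35. ]))
rect [ 492.4 -292.2] [89.8 51.1] yaw 0.362 label None
pot [[ 630.31068055 -205.88549375   40.        ]] bottle top [[ 533.78086777 -216.11908182   85.        ]]
```

Request:
{"op": "play_rows", "data": {
  "series": [
    [-2.4,-1.3,4,-4,0.15],
    [-4.8,-2.5,8,-8,0.15],
    [-7.2,-3.8,12,-12,0.15],
    [-9.6,-5,16,-16,0.15],
    [-9.6,-5,19.5,-16,0.15],
    [-9.6,-5,22,-16,0.15],
    [-9.6,-5,24,-16,0.15],
    [-9.6,-5,24,-16,0.15]
  ]
}}

```text
clock: 2.4
eef_pos: [470.7, -153.5, 48.5]
tool_rot: [-3.14, 0.004, 0.276]
force: [-0.3, 0.2, 0.1]
width: 72.8
```

```bash
python3 - <<'E'
from h import *
delta((473.3,-151.5,15),.279)
v=shot("wrist","w2")
E
```

```text
pos [ 470.7 -153.5   48.5] [-3.14    0.0043  0.2757] delta [ 0.32 -0.12  3.34] turn -0.19 F [-0.35  0.21  0.08] w 72.8 t 2.4
```

View pics/w2.png

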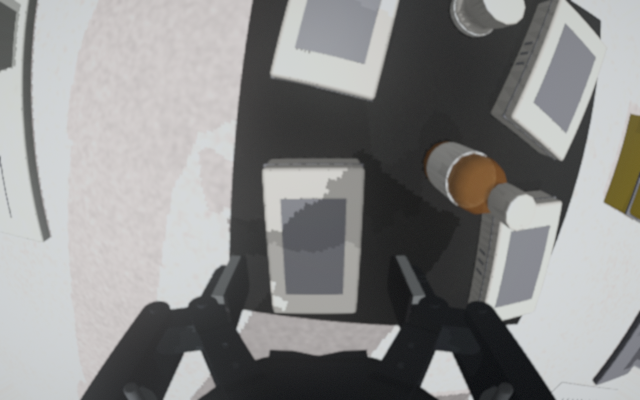

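Request:
{"op": "play_rows", "data": {
  "series": [
    [0.3,-0.1,1.6,0,0.15],
    [0.3,-0.1,3.0,0,0.15],
    [0.3,-0.1,3.3,0,0.15],
    [0.3,-0.1,3.3,0,0.6],
    [0.3,-0.1,3.3,0,0.6],
    [0.3,-0.1,3.3,0,0.6]
  ]
}}

```text
clock: 3.05
eef_pos: [475.6, -150.7, 18.1]
tool_rot: [3.141, -0.0, 0.278]
force: [0.4, -1.1, 2.5]
width: 51.0
```

Request:
{"op": "play_rows", "data": {
  "series": [
    [0,0,-0.8,0,0.6],
    [0,0,-2,0,0.6],
    [0,0,-3,0,0.6],
    [0,0,-3,0,0.6],
    [0,0,-3,0,0.6]
  ]
}}

```text
clock: 3.55
eef_pos: [475.9, -150.5, 47.9]
tool_rot: [3.141, -0.001, 0.279]
force: [-1.0, -0.3, -3.9]
width: 50.6
```

```bash
cat > weigh.py <<'E'
from h import *
s=status.read_state(); fs=[s['force']]; ta=[s['tau']]
for _ in range(5): viewer.get_image("side"); s=status.read_state(); fs.append(s['force']); ta.append(s['tau'])
print(np.round(fs,2)[:,2], 'mean',np.mean(fs,0).round(2),'tau2,4',np.mean(ta,0)[[1,3]].round(2),s['eef_pos'].round(1),s['width'])
E
python3 weigh.py
```

```text
[-3.91 -3.35 -3.11 -3.12 -3.3  -3.98] mean [-0.34 -0.28 -3.46] tau2,4 [-51.68  -7.73] [ 475.3 -150.3   47. ] 50.737649401672265
```

Request:
{"op": "play_rows", "data": {
  "series": [
    [0,0,-3.5,0,0.6],
    [0.4,-2,-7.5,2,0.6],
    [1,-6,-10.5,4,0.6],
    [1.7,-10.5,-12.5,6,0.6],
    [2.4,-15,-14.5,8,0.6],
    [3.2,-19.5,-16.5,10,0.6],
    [4,-24,-18,13,0.6],
    [4.7,-28,-18.3,16,0.6]
  ]
}}

```text
clock: 4.6
eef_pos: [443.9, 134.3, 231.8]
tool_rot: [-3.14, -0.003, -0.002]
force: [0.8, 0.2, -4.0]
width: 50.6
```

Request:
{"op": "play_rows", "data": {
  "series": [
    [0,0,0,0,0.6],
    [0,0,0,0,0.6],
    [0,0,0,0,0.6]
  ]
}}

```text
clock: 4.9
eef_pos: [443.4, 130.3, 229.9]
tool_rot: [3.14, 0.001, -0.002]
force: [0.3, -0.0, -2.9]
width: 50.7
```

```bash
python3 - <<'E'
from h import *
v=shot("wrist","w3"); print(v['s'])
E
```

```text
{'clock': 4.9, 'qpos': array([-0.47763979,  0.38706198,  0.17723377,  2.03841722, -0.09920184,
        0.72554025, -1.81163743]), 'qd': array([ 1.93653378e-02,  9.58139090e-05,  5.04139790e-03,  1.96767094e-04,
       -3.35687499e-03, -9.43724888e-04, -2.17466240e-03]), 'tau': array([-1.04044508e+00, -3.98842764e+01,  1.41210247e+00, -1.61698186e+01,
       -6.19435986e-02,  5.33083039e-04,  2.05383018e-03]), 'eef_pos': array([443.41456216, 130.28817117, 229.87085216]), 'tool_rot': array([ 3.14033596e+00,  1.15725434e-03, -1.99136311e-03]), 'force': array([ 0.34887034, -0.04728459, -2.90725758]), 'torque': array([ 0.00012786, -0.0555898 , -0.02974868]), 'width': 50.653299361803}
```

View pics/w3.png

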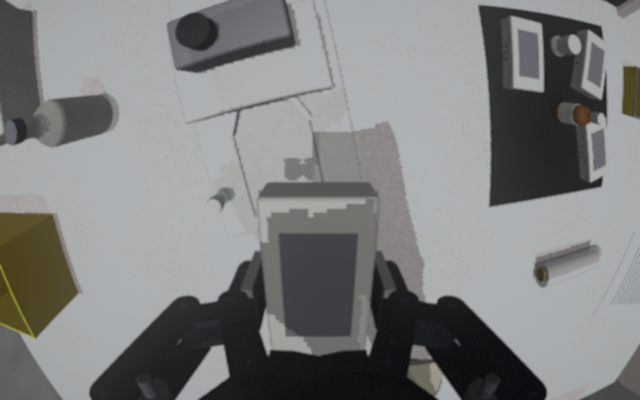

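```bash
python3 - <<'E'
from h import *
i=cv2.imread("pics/w3.png")[70:225,160:360]
i=cv2.createCLAHE(2,(4,4)).apply(cv2.cvtColor(i,cv2.COLOR_BGR2GRAY))
cv2.imwrite("pics/c3.png",cv2.resize(i,None,fx=3.8,fy=3.8,interpolation=cv2.INTER_CUBIC))
E
```

```text
(no output)
```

View pics/c3.png

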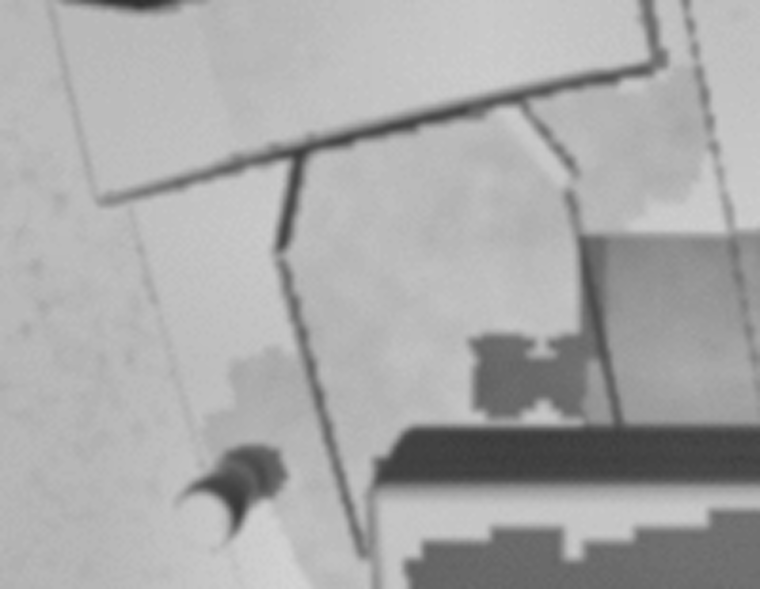

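```bash
python3 - <<'E'
from h import *
v=shot("wrist")
C=lambda p,z: cast(v,np.array(p)/3.8+[160,70]-0.37,z)[:,:2]
h=C([(103,202),(660,66)],70); m=h.mean(0); e=h[0]-h[1]; print('head',h.round(1),m.round(1),np.linalg.norm(e),'yaw',np.arctan2(-e[0],e[1]))
for n,p in (('scrL',[(283,260),(363,555)]),('scrR',[(572,190),(618,422)]),('dkL',[(130,205),(195,440)]),('dkR',[(688,0),(755,400)])):
    q=C(p,12); d=q[0]-q[1]; y=np.arctan2(d[1],d[0]); 
    for yy in (y,.20,.25): pass
    print(n,q.round(1),'yaw',y.round(3))
g=np.vstack([C([(280,248)],26),C([(575,175)],26)]); print('guides',g.round(1),g.mean(0))
# lateral offset of each line from head mid using mean yaw
for yaw in (.22,.235,.25):
    ny=np.array([-np.sin(yaw),np.cos(yaw)])
    print(yaw,[((C([a],12)[0]-m)@ny).round(1) for a in ((283,260),(363,555),(572,190),(618,422),(130,205),(195,440),(688,0),(755,400))],[((x-m)@ny).round(1) for x in g])
E
```

```text
head [[508.3 258.1]
 [537.1 113.9]] [522.7 186. ] 147.0210222430676 yaw 0.19684433578383276
scrL [[483.1 225.1]
 [386.7 205.8]] yaw 0.198
scrR [[502.1 136.8]
 [430.8 123.2]] yaw 0.188
dkL [[502.9 274.6]
 [426.2 259.1]] yaw 0.199
dkR [[558.8 102.9]
 [437.9  81. ]] yaw 0.179
guides [[488.5 222. ]
 [507.4 135.6]] [497.93883073 178.76177855]
0.22 [np.float64(46.8), np.float64(49.0), np.float64(-43.5), np.float64(-41.2), np.float64(90.8), np.float64(92.4), np.float64(-89.0), np.float64(-84.0)] [np.float64(42.6), np.float64(-45.9)]
0.235 [np.float64(47.3), np.float64(50.9), np.float64(-43.1), np.float64(-39.7), np.float64(90.7), np.float64(93.6), np.float64(-89.2), np.float64(-82.4)] [np.float64(43.0), np.float64(-45.5)]
0.25 [np.float64(47.7), np.float64(52.8), np.float64(-42.6), np.float64(-38.1), np.float64(90.7), np.float64(94.7), np.float64(-89.5), np.float64(-80.8)] [np.float64(43.3), np.float64(-45.1)]
```

Request:
{"op": "play_rows", "data": {
  "series": [
    [0.6,-2.2,2,-6,0.6],
    [1.2,-4.3,5,-11.3,0.6],
    [1.2,-4.3,9.5,-11.3,0.6],
    [1.2,-4.3,13.5,-11.3,0.6],
    [1.2,-4.3,16.5,-11.3,0.6],
    [1.2,-4.3,17,-11.3,0.6],
    [1.2,-4.3,17,-11.3,0.6],
    [1.2,-4.3,17,-11.3,0.6]
  ]
}}

```text
clock: 5.8
eef_pos: [457.1, 174.4, 61.5]
tool_rot: [-3.141, -0.002, 0.195]
force: [-0.1, 0.8, -2.7]
width: 50.7
```

```bash
python3 - <<'E'
from h import *
delta((455.8,173.5,26.5),.195)
v=shot("wrist","w4")
E
```

```text
pos [457.1 174.4  61.5] [-3.1414e+00 -2.3000e-03  1.9530e-01] delta [-0.15  0.07  3.5 ] turn 0.02 F [-0.09  0.8  -2.74] w 50.7 t 5.8
```

View pics/w4.png

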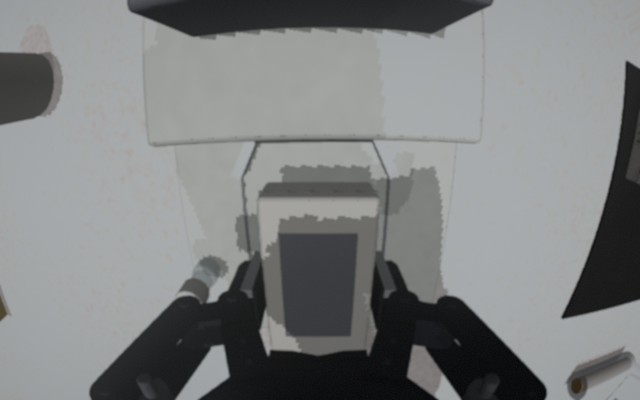

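```bash
python3 - <<'E'
from h import *
v=shot("wrist")
a=np.array([np.cos(.195),np.sin(.195)]);n=np.array([-a[1],a[0]]); t=v['s']['eef_pos'][:2]
for p,z in (((211,267),12),((190,293),57),((205,272),20)):
    q=cast(v,p,z)[0,:2]; print(q,(q-t)@a,(q-t)@n)
v=shot("scene"); 
b=v['img'][170:270,320:450]; 
s=shot("side"); print(proj(v,[(411,247,57),(411,247,12)]))
for p,z in (((276.5,284.5),57),((280.5,288),12)): q=cast(s,p,z)[0,:2]; print('side',q,(q-t)@a,(q-t)@n)
E
```

```text
[414.04744073 242.5002399 ] -29.196006165980528 74.87144443878542
[423.47406722 241.88134174] -20.067957968412394 72.43771108903587
[414.2576171 244.4447889] -28.613024612063676 76.73841455679192
[[398.80917677 187.37284585]
 [397.06896543 200.47695073]]
side [409.31524705 260.92909959] -30.267617465939406 93.86797505683732
side [412.26048346 246.54688261] -30.164992503311133 79.18764636041266
```

Request:
{"op": "play_rows", "data": {
  "series": [
    [-0.1,0,1.5,0,0.6],
    [-0.1,0,2.8,0,0.6],
    [-0.1,0,3.3,0,0.6],
    [-0.1,0,3.5,0,0.6],
    [-0.1,0,3.5,0,0.6]
  ]
}}

```text
clock: 6.5
eef_pos: [454.4, 174.4, 26.1]
tool_rot: [-3.142, 0.001, 0.197]
force: [-2.9, -0.9, 4.8]
width: 50.8
```

Request:
{"op": "play_rows", "data": {
  "series": [
    [0,0,0,0,0.2],
    [0,0,0,0,0.2],
    [0,0,0,0,0.2],
    [0,0,-2,0,0.2],
    [0,0,-5,0,0.2],
    [0,0,-9,0,0.2],
    [-2,0,-12,0,0.2],
    [-4,0,-12,0,0.2]
  ]
}}

```text
clock: 7.3
eef_pos: [417.9, 167.6, 148.6]
tool_rot: [-3.14, -0.008, 0.196]
force: [0.6, 0.1, 0.1]
width: 68.6
```

```bash
python3 - <<'E'
from h import *
delta((385.7,160.8,80),.195-np.pi/2)
v=shot("wrist","w5"); q=v['s']['qpos']; print(q)
cass(v,(220,120,420,330),z=38,thr=130)
E
```

```text
pos [417.9 167.6 148.6] [-3.1397 -0.0079  0.196 ] delta [-3.35  0.05  6.83] turn 90.05 F [0.64 0.15 0.05] w 68.6 t 7.3
[-0.51449812  0.50558487  0.09945777  2.15857414 -0.10558366  0.47368309
 -1.70861354]
rect [440.7 103.9] [118.9  42.3] yaw 0.295 label None
rect [455.4 174.4] [58.3 79.4] yaw -1.375 label (array([461.7, 200.9]), array([4.8, 1.6]))
rect [375.3 194.1] [221.7 121.2] yaw 0.348 label None
```

View pics/w5.png

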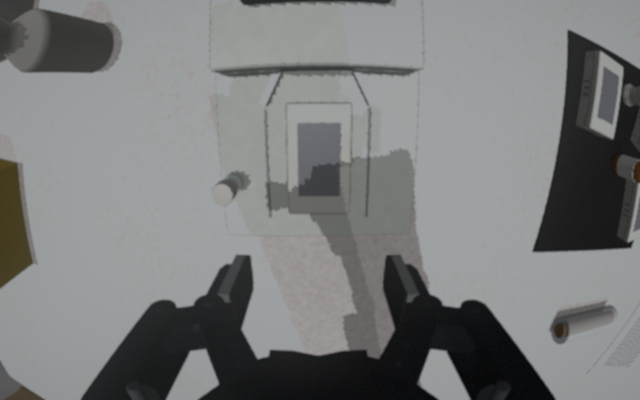

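Request:
{"op": "play_rows", "data": {
  "series": [
    [-0.5,0,0,8.5,1],
    [-1,0,0,17,1],
    [-1.5,0,0,25.5,1],
    [-2,0,0,34,1],
    [-2.5,0,0,42.5,1],
    [-3,0,0,51,1],
    [-3.3,0,0,59.5,1],
    [-3.3,0,1,68,1]
  ]
}}

```text
clock: 8.15
eef_pos: [383.7, 160.5, 135.6]
tool_rot: [-3.14, -0.0, -0.996]
force: [-0.5, 0.6, -0.1]
width: 0.3
```

```bash
python3 - <<'E'
from h import *
delta((385.7,160.8,26),.195-np.pi/2); print(status.read_state()['qpos'].round(2))
v=shot("wrist")
E
```

```text
pos [383.7 160.5 135.6] [-3.1403e+00 -3.0000e-04 -9.9600e-01] delta [ 0.08 -0.17 10.96] turn 21.76 F [-0.51  0.65 -0.15] w 0.3 t 8.15
[-0.75  0.53  0.41  2.26 -0.5   0.44 -2.5 ]
```

Request:
{"op": "play_rows", "data": {
  "series": [
    [0,0,0,-8.5,1],
    [0,0,0,-17,1],
    [0,0,0,-25.5,1],
    [0,0,0,-34,1],
    [0,0,0,-42.5,1],
    [0,0,0,-51,1],
    [0,0,0,-59.5,1],
    [0,0,0,-68,1]
  ]
}}

```text
clock: 9.0
eef_pos: [383.6, 160.2, 135.2]
tool_rot: [3.141, 0.0, 0.205]
force: [0.2, -0.1, 0.5]
width: -0.2
```

Request:
{"op": "play_rows", "data": {
  "series": [
    [0,0,0,-8.5,1],
    [0,0,0,-17,1],
    [0,0,0,-25.5,1],
    [0,0,0,-34,1],
    [0,0,0,-42.5,1],
    [0,0,0,-51,1],
    [0,0,0,-59.5,1],
    [0,0,0,-68,1]
  ]
}}

```text
clock: 9.8
eef_pos: [383.7, 160.2, 135.2]
tool_rot: [3.141, 0.0, 1.392]
force: [0.5, 0.5, 0.6]
width: -0.4
```

```bash
python3 - <<'E'
from h import *
delta((385.7,160.8,26),.195+np.pi/2); print(status.read_state()['qpos'].round(2))
E
```

```text
pos [383.7 160.2 135.2] [3.1413e+00 1.0000e-04 1.3919e+00] delta [ 0.1   0.18 10.92] turn -21.42 F [0.52 0.46 0.61] w -0.4 t 9.8
[-0.28  0.51 -0.25  2.24  0.3   0.42 -0.96]
```

```bash
python3 - <<'E'
from h import *
v=shot("wrist"); T=np.array(v['tool_from_camera']); Rt=R.from_euler('xyz',[-3.1397,-.0079,.196]).as_matrix()
v['Rwc']=Rt@T[:3,:3]; v['o']=Rt@T[:3,3]+[417.9,167.6,148.6]
q=cast(v,[(287,103),(352,102),(350,213),(289,213)],38)[:,:2]
a=np.array([np.cos(.195),np.sin(.195)]);n=np.array([-a[1],a[0]]); m=np.array([522.5,186.7])
print(q.round(1),((q-m)@a).round(1),((q-m)@n).round(1)); c=q.mean(0); print('c',c)
h=cast(v,[(213,73),(422,69)],70)[:,:2]; print('head',h,((h-m)@a).round(1),((h-m)@n).round(1))
t=np.array([385.7,160.8]); print('pusher rel',(t-m)@a,(t-m)@n)
E
```

```text
[[491.5 207.2]
 [502.1 158.1]
 [412.5 139.6]
 [402.4 189.9]] [ -26.5  -25.6 -117.1 -117.2] [ 26.2 -24.1 -24.9  26.4]
c [452.12434959 173.70297053]
head [[505.4919929  259.34512218]
 [536.30143943 118.68000843]] [-2.6  0.4] [ 74.6 -69.4]
pusher rel -139.2258744499089 1.0981273415252946
```

Request:
{"op": "play_rows", "data": {
  "series": [
    [0.1,0.2,1,-8,1],
    [0.1,0.2,3,-16,1],
    [0.1,0.2,6,-21.4,1],
    [0.1,0.2,8.5,-21.4,1],
    [0.1,0.2,10.2,-21.4,1],
    [0.1,0.2,10.7,-21.4,1],
    [0.1,0.2,10.7,-21.4,1],
    [0.1,0.2,10.7,-21.4,1]
  ]
}}

```text
clock: 10.65
eef_pos: [385.5, 160.7, 28.2]
tool_rot: [-3.141, 0.0, 1.756]
force: [0.3, 0.2, 0.0]
width: 0.0
```

```bash
python3 - <<'E'
from h import *
delta((385.7,160.8,28),.195+np.pi/2); print(status.read_state()['qpos'].round(2))
v=shot("wrist","w6")
E
```

```text
pos [385.5 160.7  28.2] [-3.1413e+00  2.0000e-04  1.7562e+00] delta [0.01 0.02 0.02] turn -0.55 F [0.31 0.22 0.03] w 0.0 t 10.65
[-0.25  0.76 -0.31  2.29  1.08  0.24 -1.36]
```

View pics/w6.png

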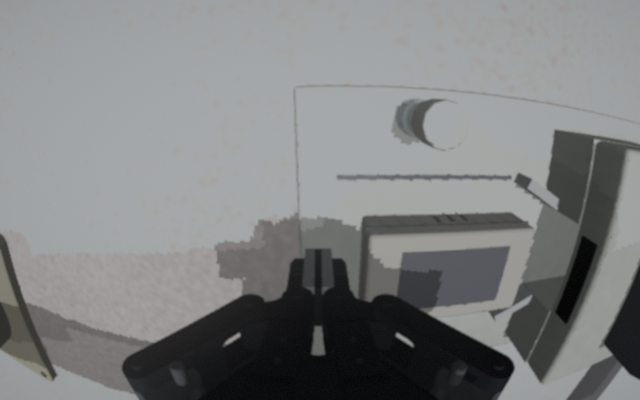

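```bash
python3 - <<'E'
from h import *
v=shot("wrist"); T=np.array(v['tool_from_camera'])
for px in ((318,248),(345,262),(352,290),(385,295),(500,355),(512,370),(150,355)):
    d=(np.array(px)-[v['cx'],v['cy']])/v['f']; r=np.hypot(*d); c=np.array([*(np.sin(r)*d/r),np.cos(r)])
    w=T[:3,:3]@c; 
    print(px,[(T[:3,3]+w*((x-T[0,3])/w[0])).round(0).tolist() for x in (0,11)])
E
```

```text
(318, 248) [[0.0, -1.0, 26.0], [11.0, -1.0, 5.0]]
(345, 262) [[0.0, 13.0, 10.0], [11.0, 12.0, -9.0]]
(352, 290) [[0.0, 15.0, -16.0], [11.0, 13.0, -31.0]]
(385, 295) [[0.0, 29.0, -20.0], [11.0, 25.0, -35.0]]
(500, 355) [[0.0, 66.0, -65.0], [11.0, 57.0, -73.0]]
(512, 370) [[0.0, 67.0, -73.0], [11.0, 58.0, -81.0]]
(150, 355) [[0.0, -62.0, -63.0], [11.0, -54.0, -72.0]]
```

Request:
{"op": "play_rows", "data": {
  "series": [
    [0,0,-1,-0.5,1],
    [0,0.5,-1,-0.5,1],
    [0,1.5,-1,-0.5,1],
    [0,2.5,-1,-0.5,1],
    [0,3.5,-1,-0.5,1],
    [0,4.5,-1,-0.5,1],
    [0,5.5,-1,-0.5,1],
    [0,6,-1,-0.5,1]
  ]
}}

```text
clock: 11.55
eef_pos: [443.3, 171.4, 38.7]
tool_rot: [-3.139, 0.001, 1.765]
force: [-7.1, -2.1, 9.5]
width: -0.2
```

```bash
python3 - <<'E'
from h import *
m=np.array([522.5,186.7]);a=np.array([np.cos(.195),np.sin(.195)]);n=np.array([-a[1],a[0]])
v=shot("wrist","w7"); s=v['s']; print(s['eef_pos'],s['tool_rot'],s['force'],s['qpos'].round(2)); p=s['eef_pos'][:2]-m; print('along',p@a,'lat',p@n)
E
```

```text
[443.25141836 171.35297289  38.73764102] [-3.13942722e+00  1.14957466e-03  1.76495068e+00] [-7.06612396 -2.14292526  9.52599448] [-0.1   0.79 -0.5   2.13  0.92  0.44 -1.13]
along -80.72037660269382 lat 0.29955788626047275
```

View pics/w7.png

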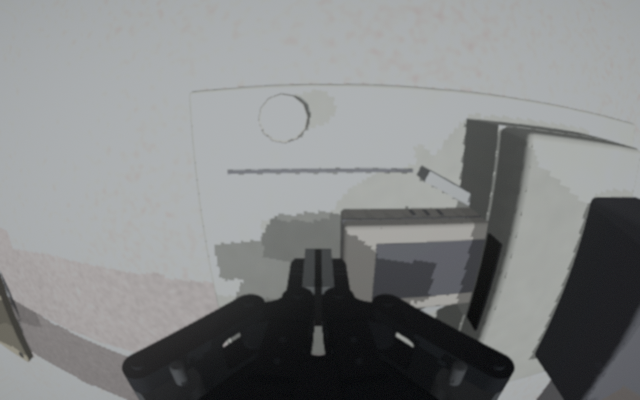

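Request:
{"op": "play_rows", "data": {
  "series": [
    [0,-0.5,0,0,1],
    [0,-1,0.3,0,1],
    [0,-1,0.75,0,1],
    [0,-0.5,0.75,0,1],
    [0,0.4,0.75,0,1],
    [0,1.2,0.75,0,1],
    [0,1.6,0.75,0,1],
    [0,1.9,0.75,0,1]
  ]
}}

```text
clock: 12.4
eef_pos: [463.4, 175.6, 30.7]
tool_rot: [-3.141, -0.0, 1.765]
force: [-2.4, -0.5, -0.2]
width: -0.0
```

Request:
{"op": "play_rows", "data": {
  "series": [
    [0,0.1,0,0,1],
    [0,0.2,0,0,1],
    [0,0.3,0,0,1]
  ]
}}

```text
clock: 12.7
eef_pos: [465.8, 176.1, 30.8]
tool_rot: [-3.141, 0.0, 1.766]
force: [0.3, -0.3, -0.5]
width: 0.1
```

Request:
{"op": "play_rows", "data": {
  "series": [
    [0,0.1,0,0,1],
    [0,0.2,0,0,1],
    [0,0.3,0,0,1],
    [0,0.4,0,0,1]
  ]
}}

```text
clock: 13.1
eef_pos: [469.9, 177.0, 30.8]
tool_rot: [3.142, 0.0, 1.766]
force: [-1.7, -0.3, -1.2]
width: 0.2
```

Request:
{"op": "play_rows", "data": {
  "series": [
    [0,0.1,0,0,1],
    [0,0.2,0,0,1],
    [0,0.3,0,0,1]
  ]
}}

```text
clock: 13.4
eef_pos: [472.8, 177.6, 30.8]
tool_rot: [-3.142, -0.0, 1.766]
force: [-0.2, -1.0, -0.5]
width: -0.0
```

Request:
{"op": "play_rows", "data": {
  "series": [
    [0,0.1,0,0,1],
    [0,0.2,0,0,1],
    [0,0.3,0,0,1]
  ]
}}

```text
clock: 13.7
eef_pos: [475.8, 178.1, 30.8]
tool_rot: [3.142, 0.0, 1.766]
force: [-0.6, -1.4, 0.1]
width: 0.1
```

```bash
python3 - <<'E'
from h import *
v=shot("wrist","w8"); s=v['s']; print(s['eef_pos'],s['force'])
E
```

```text
[475.83015139 178.11864592  30.83220174] [-0.56856115 -1.42125218  0.12531533]
```

View pics/w8.png

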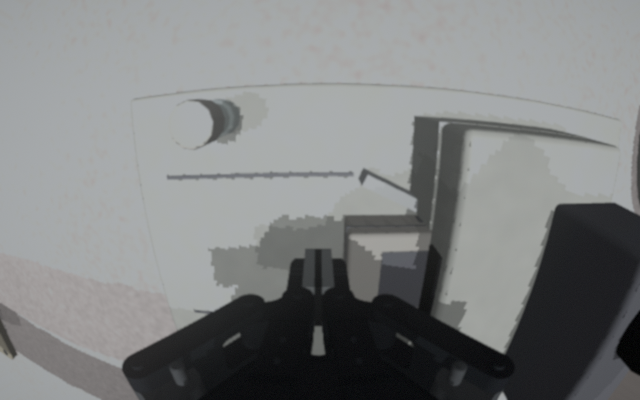

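Request:
{"op": "play_rows", "data": {
  "series": [
    [0,0.1,0,0,1],
    [0,0.2,0,0,1],
    [0,0.3,0,0,1]
  ]
}}

```text
clock: 14.05
eef_pos: [478.8, 178.7, 30.8]
tool_rot: [3.142, -0.0, 1.766]
force: [-1.6, -0.2, -0.5]
width: -0.2
```

Request:
{"op": "play_rows", "data": {
  "series": [
    [0,0.1,0,0,1],
    [0,0.2,0,0,1],
    [0,0.25,0,0,1]
  ]
}}

```text
clock: 14.35
eef_pos: [479.4, 178.8, 30.8]
tool_rot: [-3.139, 0.001, 1.766]
force: [-7.0, -1.0, 5.0]
width: 0.2
```

Request:
{"op": "play_rows", "data": {
  "series": [
    [0,0.05,0,0,1],
    [0,0.1,0,0,1],
    [0,0.1,0,0,1]
  ]
}}

```text
clock: 14.65
eef_pos: [479.5, 178.8, 30.8]
tool_rot: [-3.137, 0.001, 1.766]
force: [-9.0, -1.3, 6.2]
width: 0.0
```

Request:
{"op": "play_rows", "data": {
  "series": [
    [0,-0.2,0,0,1],
    [0,-0.5,0,0,1],
    [0,-1.2,0,0,1],
    [0,-2.5,0,0,1],
    [0,-3.5,-1,0,1],
    [0,-4,-4,0,1],
    [0,-4,-8,0,1],
    [0,-4,-12,0,1]
  ]
}}

```text
clock: 15.45
eef_pos: [442.1, 171.7, 152.6]
tool_rot: [-3.141, 0.0, 1.767]
force: [0.7, 0.9, -0.4]
width: -0.2
```

Request:
{"op": "play_rows", "data": {
  "series": [
    [0,0,-2,0,1],
    [0,0,-4,0,1],
    [0,0,-4,0,1]
  ]
}}

```text
clock: 15.75
eef_pos: [444.2, 172.5, 193.8]
tool_rot: [3.136, -0.001, 1.765]
force: [0.2, -0.0, -1.3]
width: 0.0
```

```bash
python3 - <<'E'
from h import *
m=np.array([522.5,186.7]);a=np.array([np.cos(.195),np.sin(.195)]);n=np.array([-a[1],a[0]])
v=shot("wrist","w9"); s=v['s']; print(s['eef_pos'],s['tool_rot'],s['force'])
E
```

```text
[444.22177311 172.50912583 193.76041167] [ 3.13553210e+00 -6.30855142e-04  1.76542606e+00] [ 0.22892256 -0.01330945 -1.32729866]
```

```bash
python3 - <<'E'
from h import *
m=np.array([522.5,186.7]);a=np.array([np.cos(.195),np.sin(.195)]);n=np.array([-a[1],a[0]])
v=shot("wrist"); g=cv2.cvtColor(v['img'],cv2.COLOR_RGB2GRAY)
def prof(al,la,z=38):
    P=proj(v,np.array([[*(m+x*a+y*n),z] for x,y in zip(al,la)]))
    return [int(k) for k in cv2.remap(g,P[:,0].astype(np.float32),P[:,1].astype(np.float32),1)[:,0]]
al=np.arange(-50,2,2)
for y in (-20,-10,0,10,20): print(y,prof(al,np.full(len(al),y)))
la=np.arange(-44,46,2)
for x in (-25,-12): print(x,list(zip(la.tolist(),prof(np.full(len(la),x),la))))
w=cast(v,[(0,0)],38)
s=shot("side"); 
print('state',v['s']['force'])
E
```

```text
-20 [131, 130, 130, 129, 129, 129, 130, 130, 111, 92, 122, 128, 129, 136, 162, 167, 164, 161, 160, 161, 161, 159, 159, 157, 131, 111]
-10 [133, 133, 132, 132, 131, 132, 133, 122, 85, 86, 116, 126, 121, 132, 156, 163, 164, 149, 110, 102, 102, 103, 103, 101, 86, 73]
0 [169, 170, 171, 172, 172, 172, 171, 147, 88, 96, 153, 166, 166, 166, 166, 166, 166, 149, 110, 103, 103, 103, 103, 102, 87, 73]
10 [171, 170, 170, 170, 168, 169, 168, 147, 87, 96, 149, 167, 167, 167, 167, 167, 166, 147, 112, 105, 105, 104, 105, 101, 82, 72]
20 [169, 169, 170, 170, 170, 170, 171, 145, 86, 98, 155, 168, 168, 168, 169, 168, 168, 168, 168, 168, 167, 167, 168, 165, 135, 113]
-25 [(-44, 162), (-42, 163), (-40, 164), (-38, 163), (-36, 160), (-34, 135), (-32, 94), (-30, 87), (-28, 117), (-26, 128), (-24, 129), (-22, 128), (-20, 129), (-18, 128), (-16, 128), (-14, 125), (-12, 119), (-10, 123), (-8, 157), (-6, 164), (-4, 165), (-2, 165), (0, 166), (2, 166), (4, 166), (6, 166), (8, 166), (10, 167), (12, 167), (14, 168), (16, 168), (18, 168), (20, 168), (22, 169), (24, 154), (26, 101), (28, 89), (30, 144), (32, 170), (34, 170), (36, 169), (38, 170), (40, 169), (42, 164), (44, 167)]
-12 [(-44, 162), (-42, 161), (-40, 162), (-38, 164), (-36, 163), (-34, 163), (-32, 164), (-30, 162), (-28, 144), (-26, 136), (-24, 160), (-22, 163), (-20, 161), (-18, 141), (-16, 107), (-14, 102), (-12, 102), (-10, 102), (-8, 103), (-6, 103), (-4, 103), (-2, 103), (0, 103), (2, 104), (4, 104), (6, 104), (8, 105), (10, 105), (12, 105), (14, 108), (16, 138), (18, 166), (20, 168), (22, 167), (24, 153), (26, 101), (28, 93), (30, 145), (32, 170), (34, 170), (36, 166), (38, 169), (40, 170), (42, 166), (44, 159)]
state [-0.84388792 -0.79727402 -0.71374608]
```

```bash
python3 -c "
from cell import order
print(order.finish_job())"
```

```text
the job is handed in; nothing more can be done
None
```

I found the heavy cassette on the first lift, pushed it up against the reader's stop, let go and handed the job in at about 16 s on the robot's clock. The hand-in gives no verdict.

**Finding it:** the first cassette I picked up, on the near side of the mat next to the reader, averaged 3.5 N on the wrist. Later readings while carrying it were 2.7–2.9 N. An empty one would read about 1 N, so I did not lift the other three.

**Loading it:** I laid it on the shelf in front of the guides. Then I pushed it in from behind with the closed fingers, in steps of 3–4 mm at most near the end.
- It stopped about 61 mm inside the mouth, within the stated range for the stop.
- The push force rose from about 2 N to 9 N with almost no further travel, well under the 30 N at which the stop slips.
- The first part of the push pressed down on the cassette (about 9.5 N upward on the tool), so I backed off, lowered the tool and went on cleanly.

**Last checks:**
- After backing away, wrist-camera brightness profiles put the cassette's rear edge about 31 mm in front of the mouth. That matches where the push ended, so it did not spring back.
- It lies within about 1–2 mm of the tunnel line and straight.
- The arm is clear of everything and the force is back to noise.
- I could not look at the final picture because the 12-picture limit was reached. That check rests on pixel values alone. I did not look again at the other objects, and I saw no sign of having touched any of them.

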